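# Try out the keys of a home-built tone board

### The arm

A 7-joint arm with a two-finger parallel gripper is mounted at the origin on the work surface. World frame = base frame: x ahead of the robot, y to its left, z up, the work surface at z = 0. Lengths are in m, angles in rad, forces in N, time in s.
With the tool pointing down it reaches from about 0.35 to 0.9 m from the base axis. Payload 8.1 kg.
Tool frame: the origin (TCP) lies between the finger pads; the fingertips stand ahead of it and the grasp point (between the pads) is the TCP (arm.nose_length is the z of the fingertips in the tool frame, in m); z points along the fingers, y is the line along which they close (so a half turn about z gives the same grasp; the last joint's range is limited). The gripper opens to 92 mm and grips with 3 to 60 N. Pads are 19 mm wide; open, the fingers measure 130 mm over their backs; the gripper's body (75 mm by 190 mm) begins 47 mm behind the grasp point.
Start: joints at [1.08, 0.434, 0.025, 1.573, -0.012, 1.134, -0.075], TCP at [0.236, -0.579, 0.246] pointing down, gripper open.
Joint ranges: [-2.62, 2.62], [-0.44, 2.09], [-1.27, 1.32], [0.08, 2.57], [-1.32, 4.46], [0.12, 2], [-2.74, 2.74]. Speed limits (rad/s): [2.22, 2.22, 3.01, 3.01, 3.14, 3.14, 3.14].

### API

Orientations are given as a rotation vector (axis times angle).
In Python, from cell import sensors, optics, arm gives the robot as it stands.
- The arm moves only by the tool arm_command, never from a script. Its argument "deltas" is one flat list of numbers, 7 for each row, row after row: the turn, a rotation vector about the world's x, y, z as a fraction of full scale, then the shift along the world's x, y, z as a fraction of full scale, then the finger opening in mm, from 0 to 91.8. In form: [wx, wy, wz, dx, dy, dz, fingers, wx, wy, wz, dx, dy, dz, fingers, ...]. A call has 1 to 20 rows; each row is the pose to reach, as a shift and turn from the pose commanded when the call began; what a row does not reach only later rows make up. Full scale, the value 1, is 1 m for a shift and 90 degrees for a turn. A row lasts 1/10 s, in which the tool goes at most 50 mm and 8.59 degrees, less where a joint would pass 70% of its speed; a pose out of reach is approached as far as the arm can. A call with a number of a shift or a turn outside -1 to 1 is refused whole. A call with a gripper value outside its range is refused whole. The fingers move at their own pace and stop on an object; "force" is the grip in N (left out, the last holds). Time passes only in rows, so rows that repeat a pose let the fingers close. It gives the time, the measured TCP pose, the force, the opening and the grip force at its end, in the units of the state.
- sensors.observe(): the state, without advancing time (a new reading comes with each control period).
- optics.get_image(name): name is "scene" or "top"; returns the picture (384x512x3 uint8, blue, green, red); there is no depth.
- optics.calibration(name): a dict with "camera_matrix" (3x3 intrinsics, pixels), "rvec" (rotation vector, rad) and "tvec" (3), from world to camera coordinates, as OpenCV has them. Camera axes: x right, y down, z forward; pixel columns grow to the right and rows downward; lengths in m; the calibration is good to about 2 mm. A picture is of the moment at which its call begins. calibration takes no time and is no camera call.
- arm.sign_off(): hands the job in; it is judged then, once.
The state is a dict: "clock": time; "joints": joint angles; "dq": joint speeds; "joint_efforts": joint torques, N m; "position": TCP position; "ee_rot": TCP orientation; "force": force on the tool from outside, world axes, zero at the start; "ft_torque": the same for the moment, N m; "width": opening from 0.0 (shut) to 1.0 (fully open); "gripper_force": force on a finger pad.
Only numpy, scipy, OpenCV 4.12 (cv2) and the standard library are available. Lean on these libraries where they do the work, as an engineer would, in place of code of your own. Each camera call takes 0.05 s, during which the arm holds its last target. There are 200 camera calls.

### The job

Try out the home-built tone board on the blue mat: go along its row of wooden keys with closed fingertips and lightly press all five, one at a time in order from the longest to the shortest, letting each come up before the next goes down. Finish with the fingertips still holding the shortest key down, and it alone. Do not shift or lift the board, and leave the off-cut and everything else where it is.

Things in the scene. Friction and masses are not known exactly. Their poses are not given: they have to be found in the camera images.
- board: tone board: a loose plywood box 170 (x) x 250 (y) x 30 (z) mm on rubber feet, about 1 kg, lying on a blue mat 3 mm thick; it may be turned any way about the vertical. Origin at the centre of its underside. Five oblong wooden keys with rounded edges stand 12 mm above its top in a slightly bowed row along its y axis, 42 mm apart, the longest at +y and the shortest at -y.
- key1_top (a point): centre of the top face of the longest key: 90 mm long along the board's x, 30 mm wide along its y, 12 mm gap to the next key. At rest this point is at (-10, 84, 42) mm in the board's frame (45 mm above the table); it goes down with the key.
- key2_top (a point): centre of the top face of the second longest key: 78 mm long along the board's x, 30 mm wide along its y, 12 mm gap to the next key. At rest this point is at (8, 42, 42) mm in the board's frame (45 mm above the table); it goes down with the key.
- key3_top (a point): centre of the top face of the middle key: 66 mm long along the board's x, 30 mm wide along its y, 12 mm gap to the next key. At rest this point is at (14, 0, 42) mm in the board's frame (45 mm above the table); it goes down with the key.
- key4_top (a point): centre of the top face of the second shortest key: 54 mm long along the board's x, 30 mm wide along its y, 12 mm gap to the next key. At rest this point is at (8, -42, 42) mm in the board's frame (45 mm above the table); it goes down with the key.
- key5_top (a point): centre of the top face of the shortest key: 42 mm long along the board's x, 30 mm wide along its y, 12 mm gap to the next key. At rest this point is at (-10, -84, 42) mm in the board's frame (45 mm above the table); it goes down with the key.
- key1 (a joint): travel of the longest key in m: 0 = up, at rest; 0.008 = fully down (then rigid). Sprung: starts to move at about 1.6 N, fully down at about 4.8 N, comes up again by itself. It counts as pressed beyond 0.002 and as up below 0.0015.
- key2 (a joint): travel of the second longest key in m: 0 = up, at rest; 0.008 = fully down (then rigid). Sprung: starts to move at about 1.6 N, fully down at about 4.8 N, comes up again by itself. It counts as pressed beyond 0.002 and as up below 0.0015.
- key3 (a joint): travel of the middle key in m: 0 = up, at rest; 0.008 = fully down (then rigid). Sprung: starts to move at about 1.6 N, fully down at about 4.8 N, comes up again by itself. It counts as pressed beyond 0.002 and as up below 0.0015.
- key4 (a joint): travel of the second shortest key in m: 0 = up, at rest; 0.008 = fully down (then rigid). Sprung: starts to move at about 1.6 N, fully down at about 4.8 N, comes up again by itself. It counts as pressed beyond 0.002 and as up below 0.0015.
- key5 (a joint): travel of the shortest key in m: 0 = up, at rest; 0.008 = fully down (then rigid). Sprung: starts to move at about 1.6 N, fully down at about 4.8 N, comes up again by itself. It counts as pressed beyond 0.002 and as up below 0.0015.
- offcut: light wooden off-cut 22 x 40 x 12 mm lying loose on the tone board's top beside the shorter keys; origin at the centre of its underside. Leave alone.
- screwdriver: screwdriver 170 mm long with a black handle, lying beside the tone board; origin on its underside. Leave alone.
- spool: small metal spool standing on end, 48 mm diameter, 36 mm high, near the tone board; origin at the centre of its underside. Leave alone.
- jar: pale jar with a lid, 42 mm diameter, 55 mm high, near the tone board; origin at the centre of its underside. Leave alone.
- cleaner: black soldering-tip cleaner, 80 mm diameter, with a brass ball on top, 72 mm high, at the left of the table; origin at the centre of its underside. Leave alone.
- block: light wooden block 90 x 45 x 32 mm at the right of the table; origin at the centre of its underside. Leave alone.

How it is judged:
On the way, in this order (a step that is already met when the one before it is completed fails the run):
1. the longest key is pressed more than 2 mm by the fingers, all other keys up (value of joint key1 above 0.002 m and value of joint each of key2, key3, key4, key5 below 0.0015 m and contact force between the fingers and board above 0.3 N), for 0.1 s.
2. the second longest key is pressed more than 2 mm by the fingers, all other keys up (value of joint key2 above 0.002 m and value of joint each of key1, key3, key4, key5 below 0.0015 m and contact force between the fingers and board above 0.3 N), for 0.1 s.
3. the middle key is pressed more than 2 mm by the fingers, all other keys up (value of joint key3 above 0.002 m and value of joint each of key1, key2, key4, key5 below 0.0015 m and contact force between the fingers and board above 0.3 N), for 0.1 s.
4. the second shortest key is pressed more than 2 mm by the fingers, all other keys up (value of joint key4 above 0.002 m and value of joint each of key1, key2, key3, key5 below 0.0015 m and contact force between the fingers and board above 0.3 N), for 0.1 s.
5. the shortest key is pressed more than 2 mm by the fingers, all other keys up (value of joint key5 above 0.002 m and value of joint each of key1, key2, key3, key4 below 0.0015 m and contact force between the fingers and board above 0.3 N), for 0.1 s.
At the end, for the whole second after the job is handed in: The shortest key is held more than 2 mm down by the fingers with under 25 N, the four other keys are up (under 1.5 mm), the board lies within 15 mm and every other thing within 20 mm of where it started (all of step 5 and contact force between the fingers and board below 25 N and distance of board from where it was at the start of the episode below 0.015 m and distance of each of offcut, screwdriver, spool, jar, cleaner, block from where it was at the start of the episode below 0.02 m); the arm keeps its last pose, push and grip.
It fails at once if the tone board is shifted more than 15 mm, or lifted (distance of board from where it was at the start of the episode above 0.015 m).
It fails at once if the tone board is tipped (angle between board's own z axis and vertical above 0.1 rad).
It fails at once if pressed hard: more than 25 N on the tone board or its keys (contact force between any of the fingers, the arm and board above 25 N).
It fails at once if two keys are down together (value of joint each of key1, key2 above 0.002 m or value of joint each of key1, key3 above 0.002 m or value of joint each of key1, key4 above 0.002 m or value of joint each of key1, key5 above 0.002 m or value of joint each of key2, key3 above 0.002 m or value of joint each of key2, key4 above 0.002 m or value of joint each of key2, key5 above 0.002 m or value of joint each of key3, key4 above 0.002 m or value of joint each of key3, key5 above 0.002 m or value of joint each of key4, key5 above 0.002 m).
It fails at once if any other listed thing is moved more than 20 mm, or lifted (distance of any of offcut, screwdriver, spool, jar, cleaner, block from where it was at the start of the episode above 0.02 m).
It also fails if it takes over 42 s, if anything falls off the work surface, if the arm or the gripper's body presses on something with over 40 N, if the wrist force passes 120 N, or if a joint passes its speed limit or range.

## Working session

There is one attempt and no reset: what is moved stays moved. The work goes in short steps, Python scripts to look and compute and a tool call to move; the robot and the scene stay as the last step left them, time stands still between calls to the robot, and variables do not carry over. Pictures are saved under pics/ and viewed, at most 10 in all, crops included, and the job is handed in when it is done.

Besides the shell and the picture viewer there is one more tool, called after ">>>" by a JSON object that holds its "method" and its "body". arm_command: Moves the arm, as the interface text tells. Its arguments: {"type":"object","properties":{"deltas":{"type":"array","items":{"type":"number"}},"force":{"type":"number"}},"required":["deltas"]}

```bash
mkdir -p pics
python3 - <<'E'
from cell import sensors, optics, arm
import cv2
for n in("top","scene"):
    cv2.imwrite(f"pics/{n}0.png",cv2.resize(optics.get_image(n),(800,600),interpolation=cv2.INTER_CUBIC))
s=sensors.observe();print(s,arm.nose_length)
E
```

```text
{'clock': 0.1, 'joints': array([ 1.08041241,  0.4351724 ,  0.0249733 ,  1.57397335, -0.01157822,
        1.1340137 , -0.07507801]), 'dq': array([ 3.46849739e-05, -1.49745952e-03,  4.04227029e-04, -2.70933503e-03,
        1.03830619e-03,  1.54509080e-03, -6.27792797e-04]), 'joint_efforts': array([ 3.28257724e-03, -6.69129181e+01,  9.87885743e-01, -3.15146470e+01,
       -6.06897078e-02,  3.74309882e-02,  6.20988862e-05]), 'position': array([ 0.23612478, -0.57822504,  0.24502425]), 'ee_rot': array([-3.08140239e+00, -6.05000305e-01,  6.57904564e-04]), 'force': array([ 0.187885  , -1.04579434, -0.14637337]), 'ft_torque': array([-0.00781148, -0.05315372, -0.01827796]), 'gripper_force': 0.0, 'width': 0.9995417091103207} 0.019
```

View pics/top0.png

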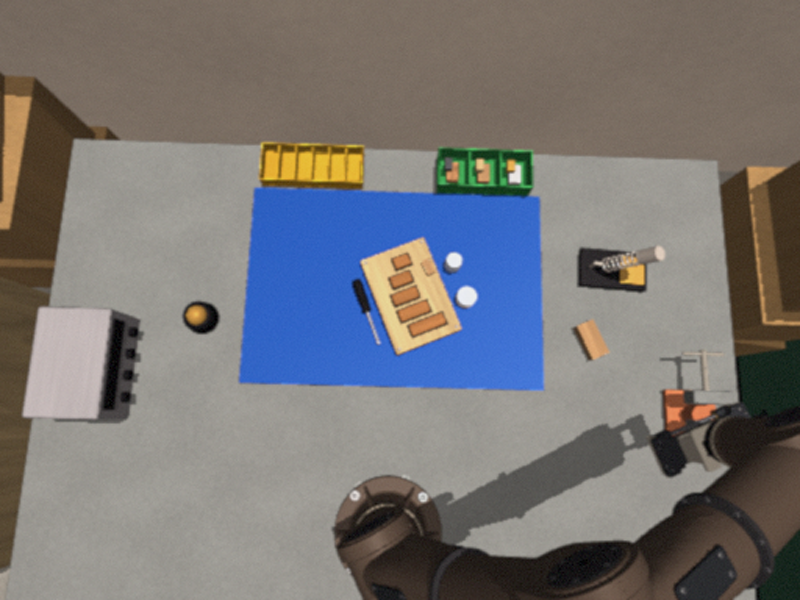

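View pics/scene0.png

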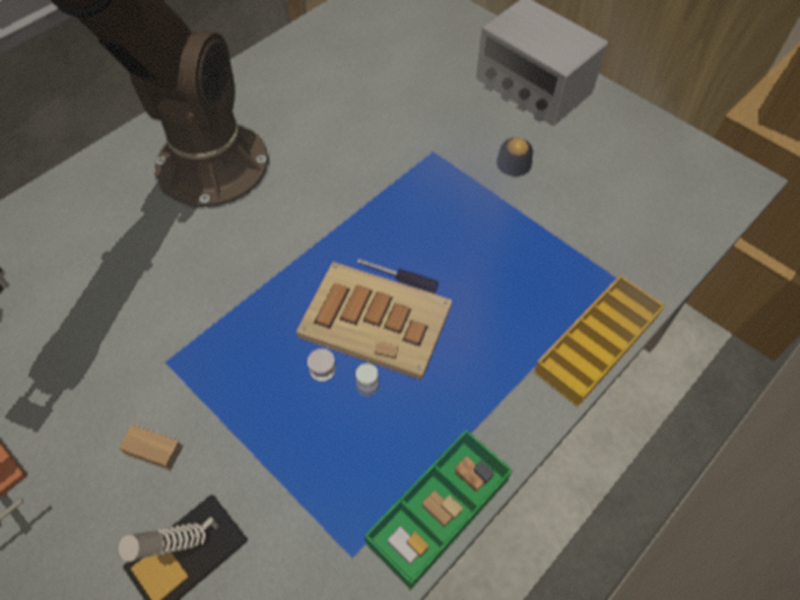

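The board is near (410,295) in the top view with the longest key toward the robot. The off-cut is at (430,268), on the right beside the short keys. I'll enlarge both views to measure.

Run:
```python
import cv2
from cell import optics
for n,(x,y) in dict(top=(222,145),scene=(182,160)).items():
    im=optics.get_image(n)
    cv2.imwrite(f"pics/{n}1.png",cv2.resize(im[y:y+90,x:x+120],None,fx=6.6666667,fy=6.6666667,interpolation=cv2.INTER_CUBIC))
```

```text
(no output)
```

View pics/top1.png

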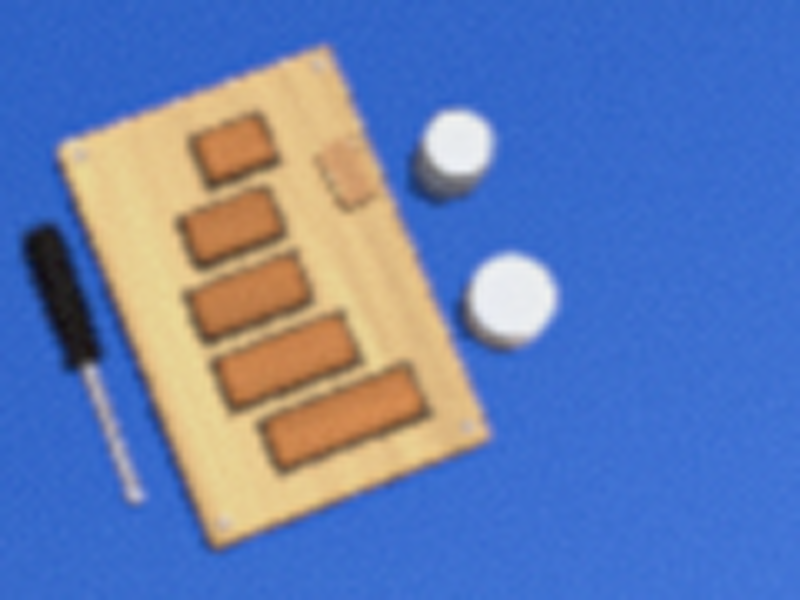

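View pics/scene1.png

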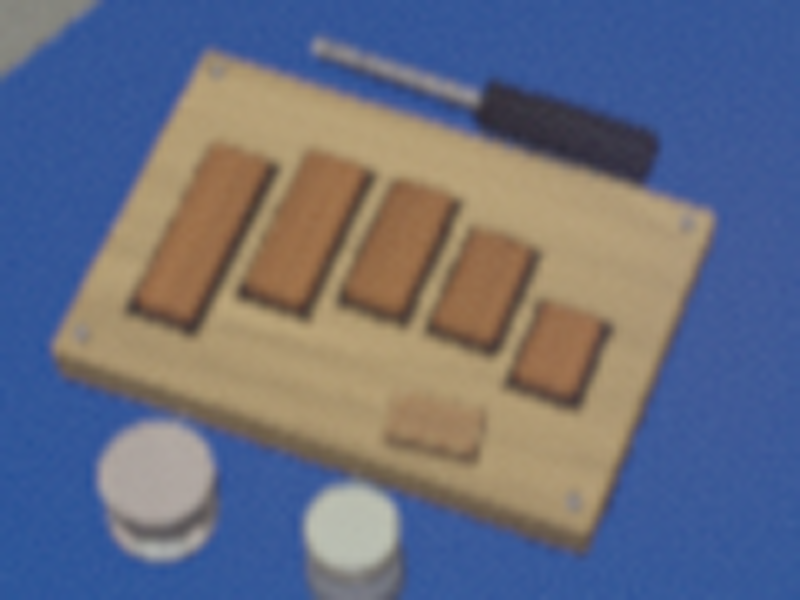

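```bash
cat > fit.py <<'E'
import numpy as np, cv2
from scipy.optimize import least_squares
from scipy.spatial.transform import Rotation as R
from cell import sensors, optics
K=np.array([[-10,84,45],[8,42,45],[14,0,45],[8,-42,45],[-10,-84,45]])/1e3
C=np.array([[85,-125,33],[-85,-125,33],[-85,125,33],[85,125,33]])/1e3
P=np.vstack([K,C])
uv={'top':[(346,418),(289,361),(250,297),(234,227),(236,149),(58,148),(328,46),(492,435),(215,548)],
'scene':[(205,232),(307,230),(401,248),(483,288),(560,351),(715,212),(585,537),(55,350),(210,50)]}
off={'top':(222,145),'scene':(182,160)}
def world(p,Q): return Q@R.from_euler('z',p[2]).as_matrix().T+[p[0],p[1],0]
def res(p,ns=('top','scene')):
    r=[]
    for n in ns:
        c=optics.calibration(n)
        q=cv2.projectPoints(world(p,P),np.array(c['rvec']),np.array(c['tvec']),np.array(c['camera_matrix']),None)[0][:,0]
        r.append(q-((np.array(uv[n])+.5)*.15-.5+off[n]))
    return np.vstack(r).ravel()
for ns in(('top','scene'),('top',),('scene',)):
    f=least_squares(res,[.5,0,1.9],args=(ns,)); print(ns,f.x.round(4),np.abs(f.fun).max().round(2))
    if len(ns)==2: p=f.x
print(world(p,K).round(4))
s=sensors.observe(); T=R.from_rotvec(s['ee_rot']).as_matrix()
bx=R.from_euler('z',p[2]).as_matrix()[:,0]
a=np.arctan2(bx[1],bx[0])-np.arctan2(T[1,1],T[0,1]); a=(a+np.pi/2)%np.pi-np.pi/2
print(T.round(3),'turn z deg',np.degrees(a),'frac',a/(np.pi/2),'delta to key1',(world(p,K)[0]-s['position']).round(4))
E
python3 fit.py
```

```text
('top', 'scene') [ 0.5532 -0.0401  1.9708] 1.08
('top',) [ 0.5509 -0.0395  1.9754] 0.58
('scene',) [ 0.5548 -0.0408  1.968 ] 0.9
[[ 0.4797 -0.0821  0.045 ]
 [ 0.5114 -0.0491  0.045 ]
 [ 0.5477 -0.0273  0.045 ]
 [ 0.5888 -0.0164  0.045 ]
 [ 0.6345 -0.0166  0.045 ]]
[[ 0.926  0.378 -0.   ]
 [ 0.378 -0.926  0.001]
 [-0.    -0.001 -1.   ]] turn z deg 0.7078889396596671 frac 0.007865432662885192 delta to key1 [ 0.2435  0.4963 -0.2002]
```

Both views agree to within about 3 mm. I'll move above key 1 with the fingers closing.

>>> {"method": "arm_command", "body": {"deltas": [0, 0, 0.008, 0.02, 0.04, -0.01, 0, 0, 0, 0.008, 0.04, 0.08, -0.02, 0, 0, 0, 0.008, 0.06, 0.12, -0.03, 0, 0, 0, 0.008, 0.08, 0.16, -0.04, 0, 0, 0, 0.008, 0.1, 0.2, -0.05, 0, 0, 0, 0.008, 0.12, 0.24, -0.06, 0, 0, 0, 0.008, 0.14, 0.28, -0.07, 0, 0, 0, 0.008, 0.16, 0.32, -0.08, 0, 0, 0, 0.008, 0.18, 0.36, -0.09, 0, 0, 0, 0.008, 0.2, 0.4, -0.1, 0, 0, 0, 0.008, 0.22, 0.44, -0.11, 0, 0, 0, 0.008, 0.235, 0.475, -0.12, 0, 0, 0, 0.008, 0.244, 0.497, -0.13, 0, 0, 0, 0.008, 0.244, 0.497, -0.14, 0, 0, 0, 0.008, 0.244, 0.497, -0.14, 0, 0, 0, 0.008, 0.244, 0.497, -0.14, 0, 0, 0, 0.008, 0.244, 0.497, -0.14, 0], "force": 10}}

```text
clock: 1.9
position: [0.4802, -0.0829, 0.1062]
ee_rot: [3.079, 0.621, 0.0]
force: [-0.7, -0.5, 0.2]
width: 0.006
gripper_force: 0.0
```

Run:
```python
import cv2
from cell import optics,sensors
s=sensors.observe();print(s['clock'],s['position'],s['ee_rot'],s['force'],s['width'])
im=optics.get_image('scene');x,y=162,120
cv2.imwrite("pics/s2.png",cv2.resize(im[y:y+120,x:x+160],None,fx=5,fy=5,interpolation=cv2.INTER_CUBIC))
```

```text
1.9 [ 0.48018272 -0.08291634  0.10616092] [3.07889420e+00 6.21286131e-01 3.86913787e-04] [-0.74938347 -0.51385663  0.20433926] 0.005519492885046055
```

View pics/s2.png

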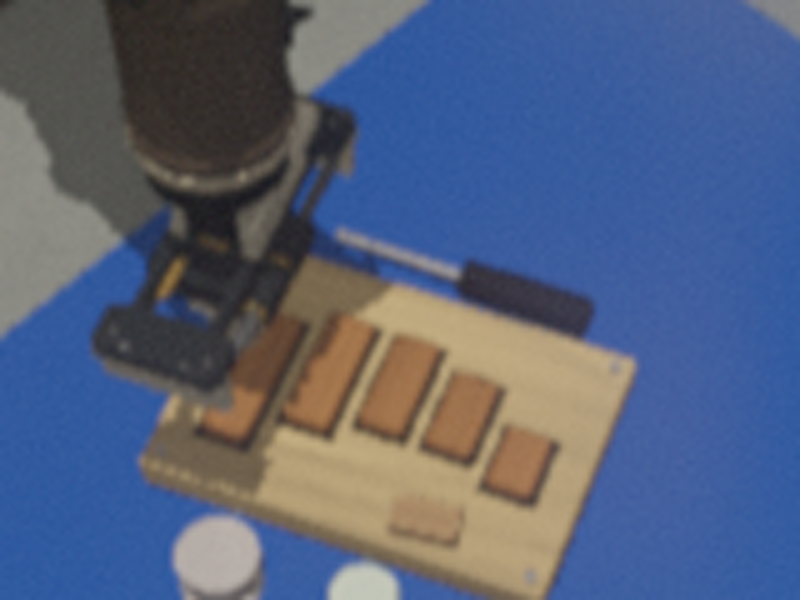

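The closed fingertips are above key 1, near (225,390). I'll lower gently and check the force.

>>> {"method": "arm_command", "body": {"deltas": [0, 0, 0, 0, 0, -0.015, 0, 0, 0, 0, 0, 0, -0.03, 0, 0, 0, 0, 0, 0, -0.036, 0, 0, 0, 0, 0, 0, -0.039, 0, 0, 0, 0, 0, 0, -0.041, 0, 0, 0, 0, 0, 0, -0.043, 0, 0, 0, 0, 0, 0, -0.044, 0, 0, 0, 0, 0, 0, -0.045, 0, 0, 0, 0, 0, 0, -0.045, 0]}}

```text
clock: 2.85
position: [0.4806, -0.0818, 0.061]
ee_rot: [3.079, 0.624, 0.001]
force: [-1.1, -2.3, 2.3]
width: 0.005
gripper_force: 1.4
```

>>> {"method": "arm_command", "body": {"deltas": [0, 0, 0, 0, 0, -0.001, 0, 0, 0, 0, 0, 0, -0.002, 0, 0, 0, 0, 0, 0, -0.002, 0, 0, 0, 0, 0, 0, -0.002, 0, 0, 0, 0, 0, 0, -0.002, 0]}}

```text
clock: 3.35
position: [0.4806, -0.0818, 0.0589]
ee_rot: [3.079, 0.624, 0.001]
force: [1.3, -2.0, 3.6]
width: 0.007
gripper_force: 1.8
```

Run:
```python
import cv2
from cell import optics,sensors
s=sensors.observe();print(s['clock'],s['position'],s['force'],s['width'])
im=optics.get_image('scene');x,y=162,150
cv2.imwrite("pics/s3.png",cv2.resize(im[y:y+90,x:x+120],None,fx=6.6667,fy=6.6667,interpolation=cv2.INTER_CUBIC))
```

```text
3.35 [ 0.48057441 -0.08180215  0.05885135] [ 1.29722004 -2.00751813  3.5999576 ] 0.007025633144450927
```

View pics/s3.png

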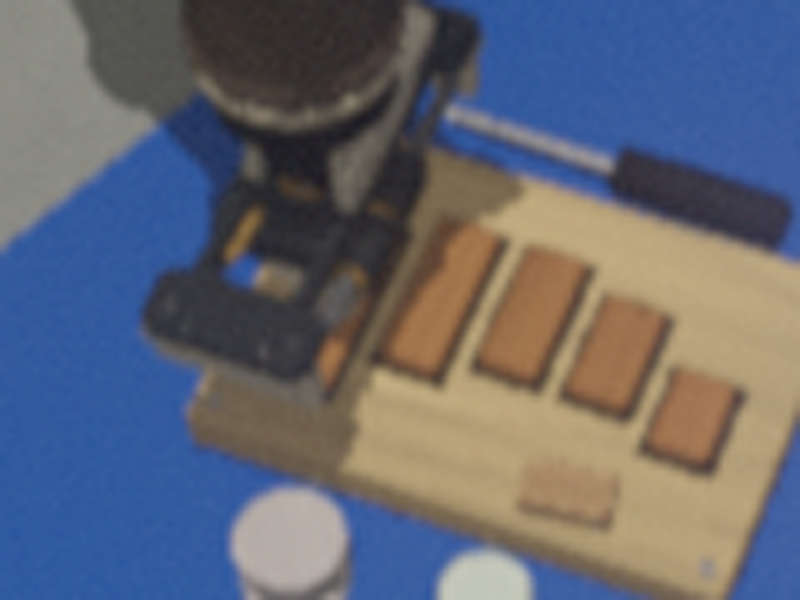

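The fingertips are on key 1 and the force of 3.6 N matches about 5 mm of travel. The other keys and the off-cut haven't moved. Next is key 2.

>>> {"method": "arm_command", "body": {"deltas": [0, 0, 0, 0, 0, 0.01, 0, 0, 0, 0, 0, 0, 0.025, 0, 0, 0, 0, 0.016, 0.016, 0.03, 0, 0, 0, 0, 0.032, 0.033, 0.03, 0, 0, 0, 0, 0.032, 0.033, 0.03, 0, 0, 0, 0, 0.032, 0.033, 0.02, 0, 0, 0, 0, 0.032, 0.033, 0.01, 0, 0, 0, 0, 0.032, 0.033, 0.006, 0, 0, 0, 0, 0.032, 0.033, 0.004, 0, 0, 0, 0, 0.032, 0.033, 0.002, 0, 0, 0, 0, 0.032, 0.033, 0, 0, 0, 0, 0, 0.032, 0.033, 0, 0, 0, 0, 0, 0.032, 0.033, 0, 0, 0, 0, 0, 0.032, 0.033, 0, 0]}}

```text
clock: 4.8
position: [0.5124, -0.0487, 0.0589]
ee_rot: [3.079, 0.624, 0.0]
force: [-3.0, -1.5, 4.2]
width: 0.002
gripper_force: 1.8
```

Key 2 is pressed with 4.2 N. Key 3 next.

>>> {"method": "arm_command", "body": {"deltas": [0, 0, 0, 0, 0, 0.01, 0, 0, 0, 0, 0, 0, 0.025, 0, 0, 0, 0, 0.018, 0.011, 0.03, 0, 0, 0, 0, 0.036, 0.022, 0.03, 0, 0, 0, 0, 0.036, 0.022, 0.03, 0, 0, 0, 0, 0.036, 0.022, 0.02, 0, 0, 0, 0, 0.036, 0.022, 0.01, 0, 0, 0, 0, 0.036, 0.022, 0.006, 0, 0, 0, 0, 0.036, 0.022, 0.004, 0, 0, 0, 0, 0.036, 0.022, 0.002, 0, 0, 0, 0, 0.036, 0.022, 0, 0, 0, 0, 0, 0.036, 0.022, 0, 0, 0, 0, 0, 0.036, 0.022, 0, 0, 0, 0, 0, 0.036, 0.022, 0, 0]}}

```text
clock: 6.2
position: [0.5484, -0.0267, 0.0589]
ee_rot: [3.079, 0.624, 0.0]
force: [-3.2, -0.7, 4.0]
width: 0.004
gripper_force: 1.8
```

Key 3 is pressed with 4.0 N. Before going on to key 4, I'll use the top view to check that the board hasn't moved.

Run:
```python
import cv2
from cell import optics
im=optics.get_image('scene');x,y=182,160
cv2.imwrite("pics/s4.png",cv2.resize(im[y:y+90,x:x+120],None,fx=6.6667,fy=6.6667,interpolation=cv2.INTER_CUBIC))
```

```text
(no output)
```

View pics/s4.png

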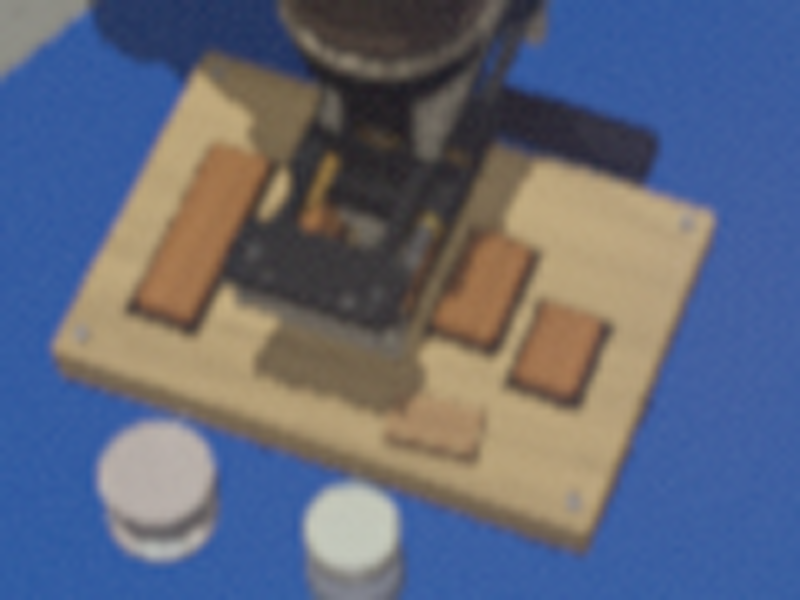

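I took this from the scene camera, not the top one. The board corners are unchanged at (55,350), (715,212) and (585,545), and the off-cut is still at (435,425). Key 4 next.

>>> {"method": "arm_command", "body": {"deltas": [0, 0, 0, 0, 0, 0.01, 0, 0, 0, 0, 0, 0, 0.025, 0, 0, 0, 0, 0.02, 0.005, 0.03, 0, 0, 0, 0, 0.041, 0.011, 0.03, 0, 0, 0, 0, 0.041, 0.011, 0.03, 0, 0, 0, 0, 0.041, 0.011, 0.02, 0, 0, 0, 0, 0.041, 0.011, 0.01, 0, 0, 0, 0, 0.041, 0.011, 0.006, 0, 0, 0, 0, 0.041, 0.011, 0.004, 0, 0, 0, 0, 0.041, 0.011, 0.002, 0, 0, 0, 0, 0.041, 0.011, 0, 0, 0, 0, 0, 0.041, 0.011, 0, 0, 0, 0, 0, 0.041, 0.011, 0, 0, 0, 0, 0, 0.041, 0.011, 0, 0]}}

```text
clock: 7.65
position: [0.5894, -0.0157, 0.0589]
ee_rot: [3.079, 0.624, 0.0]
force: [-2.6, -1.0, 4.2]
width: 0.007
gripper_force: 1.8
```

Key 4 is pressed with 4.2 N. Last is key 5.

>>> {"method": "arm_command", "body": {"deltas": [0, 0, 0, 0, 0, 0.01, 0, 0, 0, 0, 0, 0, 0.025, 0, 0, 0, 0, 0.022, 0, 0.03, 0, 0, 0, 0, 0.045, -0.001, 0.03, 0, 0, 0, 0, 0.045, -0.001, 0.03, 0, 0, 0, 0, 0.045, -0.001, 0.02, 0, 0, 0, 0, 0.045, -0.001, 0.01, 0, 0, 0, 0, 0.045, -0.001, 0.006, 0, 0, 0, 0, 0.045, -0.001, 0.004, 0, 0, 0, 0, 0.045, -0.001, 0.002, 0, 0, 0, 0, 0.045, -0.001, 0, 0, 0, 0, 0, 0.045, -0.001, 0, 0, 0, 0, 0, 0.045, -0.001, 0, 0, 0, 0, 0, 0.045, -0.001, 0, 0]}}

```text
clock: 9.05
position: [0.6344, -0.0166, 0.059]
ee_rot: [3.079, 0.625, 0.0]
force: [-2.9, 1.6, 4.3]
width: 0.004
gripper_force: 1.8
```

Run:
```python
import cv2
from cell import optics
im=optics.get_image('scene');x,y=182,160
cv2.imwrite("pics/s5.png",cv2.resize(im[y:y+90,x:x+120],None,fx=6.6667,fy=6.6667,interpolation=cv2.INTER_CUBIC))
```

```text
(no output)
```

View pics/s5.png

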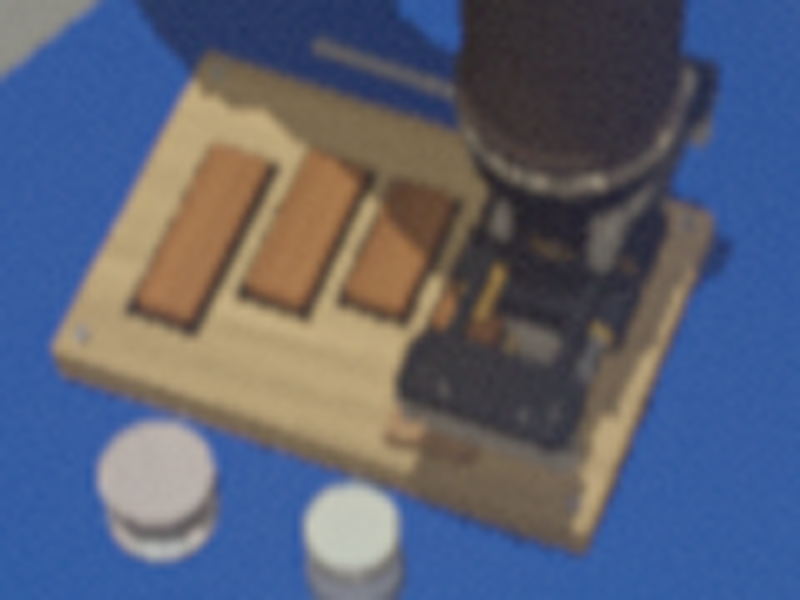

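Key 5 is held with 4.3 N. The board, the off-cut at (435,435) and the other things look unmoved, and keys 1–3 are up. Key 4 is mostly hidden by the gripper. I'll hand in.

```bash
python3 -c "
from cell import arm
print(arm.sign_off())"
```

```text
the job is handed in; nothing more can be done
None
```

I pressed all five keys in order from longest to shortest, each with about 4 N, and handed in at about 9 s with the fingertips still holding the shortest key down; the board and everything else in view looked unmoved, but sign-off gave no verdict.

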